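Put the dough tools away

TASK

Put the dumpling maker's tools away: lay the rolling pin in its stand so that its steel axle sits fully down in both slots, and stand the three plain round cutters in the shallow steel tray, nested one inside the other, smallest in the middle. The flower-shaped cutter and the egg ring with the handle are not part of this set and are still in use: leave them where they are. Lower everything into place rather than dropping it, and leave it all let go and at rest.

Things in the scene. Friction and masses are not known exactly. Their poses are not given: they have to be found in the camera images.
- pin: loose rolling pin, about 420 g, all in one: wooden barrel 46 mm across, 170 mm long; at each end 22 mm of bare steel axle 12 mm across, then a wooden handle 25 mm across, 55 mm long; 324 mm overall, both ends alike. Origin at the middle of the barrel on its axis (23 mm above the counter at the start). y runs along the pin; it can roll, so x and z may point anywhere across it
- stand: fixed steel stand for the pin: base plate 100 x 222 x 4 mm, two uprights 5 mm thick at y = +-96 mm, each with a slot open at the top: 16 mm wide, floor at 34 mm, straight up to 50 mm, then flared to about 45 mm wide at 68 mm. Origin on the counter at its middle; y along the pin's place, z up. Seated, the pin's axis lies 40 mm above the origin along y, an upright in each bare length of axle
- tray: shallow open rectangular steel tray, fixed, 160 mm (x) by 220 mm (y) outside, walls 3 mm thick and 30 mm high, floor 3 mm thick. Origin at the centre of its underside, on the counter
- cutter_small: smallest plain round pastry cutter: a bare steel tube open at both ends, 28 mm outside diameter, wall 1.6 mm, 45 mm tall, 30 g, standing upright. Origin at the centre of its lower edge, z up the tube's axis
- cutter_medium: middle plain round pastry cutter: steel tube open at both ends, 48 mm outside diameter, wall 1.6 mm, 45 mm tall, 45 g, standing upright. Origin at the centre of its lower edge, z up. It fits over the small cutter with about 8 mm to spare all round
- cutter_large: largest plain round pastry cutter: steel tube open at both ends, 68 mm outside diameter, wall 1.6 mm, 45 mm tall, 60 g, standing upright. Origin at the centre of its lower edge, z up. It fits over the medium cutter with about 8 mm to spare all round
- flower_cutter: not to be moved: five-petalled flower-shaped steel cutter, 62 mm across, 45 mm tall, standing upright. Origin at the centre of its lower edge
- egg_ring: not to be moved: low steel egg ring, 62 mm in diameter and 22 mm tall, with a bent wire handle that rises from its rim to 64 mm height and ends in a black grip lying across over the ring. Origin at the centre of its lower edge

How it is judged:
At the end, for the whole second after the job is handed in: Pin seated: axis 40 mm (+-3) above the stand's origin, within 5 mm across, 12 mm along, 0.04 rad. Round cutters flat on the tray floor (+-4 mm, 0.08 rad), centres of small and medium, medium and large within 10.5 mm (nested). Flower cutter and egg ring within 30 mm of their starts. All at rest (z of pin in the frame of stand between 0.037 and 0.043 m and x of pin in the frame of stand between -0.005 and 0.005 m and y of pin in the frame of stand between -0.012 and 0.012 m and angle between the y axis of pin and the y axis of stand, either way round below 0.04 rad and z of cutter_small in the frame of tray between -0.001 and 0.007 m and x of cutter_small in the frame of tray between -0.065 and 0.065 m and y of cutter_small in the frame of tray between -0.095 and 0.095 m and angle between each of cutter_small, cutter_medium, cutter_large's own z axis and vertical below 0.08 rad and z of cutter_medium in the frame of tray between -0.001 and 0.007 m and x of cutter_medium in the frame of tray between -0.065 and 0.065 m and y of cutter_medium in the frame of tray between -0.095 and 0.095 m and z of cutter_large in the frame of tray between -0.001 and 0.007 m and x of cutter_large in the frame of tray between -0.065 and 0.065 m and y of cutter_large in the frame of tray between -0.095 and 0.095 m and horizontal distance between cutter_small and cutter_medium below 0.0105 m and horizontal distance between cutter_medium and cutter_large below 0.0105 m and distance of each of flower_cutter, egg_ring from where it was at the start of the episode below 0.03 m and linear speed of each of pin, cutter_small, cutter_medium, cutter_large below 0.02 m/s and angular speed of each of pin, cutter_small, cutter_medium, cutter_large below 0.3 rad/s); the robot touches nothing.
It fails at once if the flower cutter or the egg ring was pushed away more than 30 mm or knocked over (distance of any of flower_cutter, egg_ring from where it was at the start of the episode above 0.03 m or angle between any of flower_cutter, egg_ring's own z axis and vertical above 0.5 rad).
It fails at once if the pin or a cutter was dropped: falling free of the fingers at more than 0.7 m/s (a fall of some 25 mm) ((linear speed of pin above 0.7 m/s and contact force between pin and the fingers below 0.01 N) or (linear speed of cutter_small above 0.7 m/s and contact force between cutter_small and the fingers below 0.01 N) or (linear speed of cutter_medium above 0.7 m/s and contact force between cutter_medium and the fingers below 0.01 N) or (linear speed of cutter_large above 0.7 m/s and contact force between cutter_large and the fingers below 0.01 N)).
It also fails if it takes over 125 s, if anything falls off the work surface, if the arm or the gripper's body presses on something with over 40 N, if the wrist force passes 120 N, or if a joint passes its speed limit or range.

ROBOT

A 6-joint arm with a two-finger parallel gripper is mounted at the origin on the work surface. World frame = base frame: x ahead of the robot, y to its left, z up, the work surface at z = 0. Lengths are in m, angles in rad, forces in N, time in s.
With the tool pointing down it reaches from about 0.275 to 0.975 m from the base axis. Payload 8.4 kg.
Tool frame: the origin (TCP) lies at the very end of the fingers, on their centre line; the grasp point (between the pads) lies 19 mm behind it; z points along the fingers, y is the direction in which the jaws open and shut (so a half turn about z gives the same grasp; the last joint's range is limited). The gripper opens to 92 mm and grips with 3 to 60 N. Pads are 20 mm wide; open, the fingers measure 128 mm over their backs; the gripper's body (75 mm by 189 mm) begins 69 mm behind the grasp point.
Start: joints at [-1.247, 0.353, 1.633, -0, 1.155, -0.002], TCP at [0.2, -0.592, 0.215] pointing down, gripper open.
Joint ranges: [-2.63, 2.63], [-0.92, 2.1], [0.06, 2.66], [-1.3, 4.44], [0, 2.69], [-3.02, 3.02]. Speed limits (rad/s): [2.22, 2.22, 2.79, 3.14, 3.14, 3.14].

INTERFACE

Orientations are given as a unit quaternion [x, y, z, w].
In Python, from rig import manip, optics, workorder gives the robot as it stands.
- The arm moves only by the shell command python3 -m handwheel 'ROWS'. ROWS is JSON, a list of rows, each an object with "delta_pos": the shift along the tool's x, y, z in cm, a list of three; "dr": the turn, a rotation vector about the tool's x, y, z in degrees, a list of three; "grip": the closure in counts, from 0 (fully open) to 255 (shut). A call has 1 to 5 rows; each row shifts and turns the commanded pose from where the row before left it, along the tool's axes as they then stand; what a row does not reach is not made up. A row lasts 1/12 s, in which the tool goes at most 41.7 mm and 7.16 degrees, less where a joint would pass 70% of its speed; a pose out of reach is approached as far as the arm can. A call is refused whole if a number of a shift passes 4.17 or a number of a turn 7.16, either way. A call with a gripper value outside its range is refused whole. The fingers move at their own pace and stop on an object; the grip force is fixed at half the most. Time passes only in rows, so rows that do not move let the fingers close. It gives the time, the measured TCP pose, the force and the opening at its end, in the units of the state.
- manip.get_obs(): the state, without advancing time (a new reading comes with each control period).
- optics.read_camera(name): name is "scene" or "top" or "wrist"; returns (picture, depth): 400x640x3 uint8, red, green, blue; 400x640 float32, m along the optical axis (not along the pixel's ray), 0 where there is no reading.
- optics.get_calibration(name): a dict with "vfov" (degrees; the focal length in pixels is half the picture's height over the tangent of half this angle, whatever the lens; pixels are square), "cx", "cy" (the principal point, pixels), "R" (3x3) and "t" (3): a world point X has camera coordinates R X + t. Camera axes: x right, y down, z forward; pixel columns grow to the right and rows downward; lengths in m; the calibration is good to about 2 mm. A picture is of the moment at which its call begins: read the wrist's pose just before it. get_calibration takes no time and is no camera call; for the wrist camera it gives the pose at the moment of the call.
- workorder.close_job(): hands the job in, once; it reports no verdict.
The state is a dict: "time": time; "joints": joint angles; "dq": joint speeds; "joint_torque": joint torques, N m; "position": TCP position; "tcp_rot": TCP orientation; "wrist_force": force on the tool from outside, world axes, zero at the start; "ft_torque": the same for the moment, N m; "opening": finger opening in m.
Only numpy, scipy, OpenCV 4.12 (cv2) and the standard library are available. Lean on these libraries where they do the work, as an engineer would, in place of code of your own. Each camera call takes 0.05 s, during which the arm holds its last target. There are 200 camera calls.

## Working session

There is one attempt and no reset: what is moved stays moved. The work goes in short steps, Python scripts to look and compute and a shell command to move; the robot and the scene stay as the last step left them, time stands still between calls to the robot, and variables do not carry over. Pictures are saved under pics/ and viewed, about 12 in all and at most 16, crops included, and the job is handed in when it is done.

```bash
mkdir -p pics
cat > h.py <<'E'
import numpy as np, cv2
from rig import manip, optics, workorder
def K(c): 
    f=200/np.tan(np.radians(c["vfov"])/2); return f
def snap(name,fn=None):
    c=optics.get_calibration(name); p,d=optics.read_camera(name)
    if fn: cv2.imwrite('pics/'+fn,p[:,:,::-1]); 
    np.savez('pics/'+name+'.npz',p=p,d=d,R=c["R"],t=c["t"],f=K(c),cx=c["cx"],cy=c["cy"])
    return c,p,d
def cloud(name):
    z=np.load('pics/'+name+'.npz'); d=z['d']; v,u=np.mgrid[:400,:640]
    P=np.stack([(u-z['cx'])/z['f']*d,(v-z['cy'])/z['f']*d,d],-1)
    W=(P-z['t'])@z['R']; W[d==0]=np.nan
    return W,z['p']
E
python3 - <<'E'
from h import *
for n in("scene","top","wrist"):
    c,p,d=snap(n,n+'0.png'); print(n,c["vfov"],c["cx"],c["cy"],np.round(c["R"],3).tolist(),np.round(c["t"],3), (d>0).mean())
o=manip.get_obs();print(o)
E
```

```text
scene 47.766979825755016 322.07697925867484 199.54703963698813 [[-0.71, 0.704, 0.013], [0.421, 0.439, -0.794], [-0.565, -0.558, -0.608]] [ 0.35  -0.188  1.333] 0.99587109375
top 51.53797850329591 316.58967931163113 200.3282775858546 [[-0.013, -1.0, 0.007], [-0.997, 0.012, -0.074], [0.074, -0.008, -0.997]] [0.011 0.509 1.105] 0.9960234375
wrist 60.0805300341502 319.99818358059605 210.2017553527288 [[0.321, -0.947, -0.002], [-0.92, -0.313, 0.237], [-0.225, -0.074, -0.972]] [-0.624 -0.028  0.389] 0.996
{'time': 0.15, 'joints': array([-1.24737791e+00,  3.53477584e-01,  1.63390663e+00, -1.06948816e-05,
        1.15517911e+00, -2.42709845e-03]), 'dq': array([-0.00267916, -0.00150336, -0.00217504,  0.00017801,  0.00075122,
        0.00025473]), 'joint_torque': array([-9.15658093e-04, -5.94205391e+01, -3.34468246e+01,  6.97391247e-02,
        2.04326247e-02, -6.85634018e-05]), 'position': array([ 0.19994166, -0.59179808,  0.21406756]), 'tcp_rot': array([ 9.86756952e-01,  1.62205060e-01, -8.23886926e-05, -4.78317304e-04]), 'wrist_force': array([ 0.82861351, -0.20121477, -0.1205794 ]), 'ft_torque': array([ 0.02648658, -0.00493899,  0.03884196]), 'opening': 0.09207804964259546}
```

View pics/top0.png

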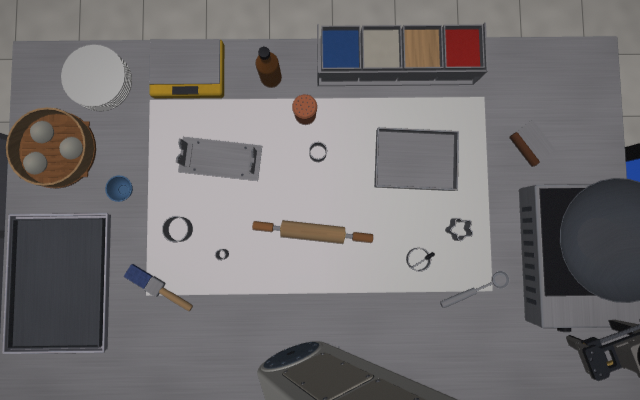

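View pics/scene0.png

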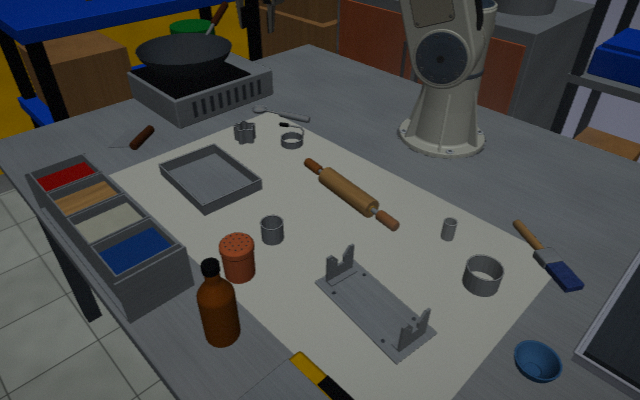

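The top view shows the large cutter at about (178,229), small (222,254), medium (318,152), pin (313,232), stand (220,158), tray (417,159), flower (460,229) and egg ring (418,259). The scene view agrees.

Run:
```python
from h import *
bx={'large':(178,229,24),'small':(222,254,14),'medium':(318,152,15),'flower':(460,229,18),'egg':(418,259,20)}
W,p=cloud('top'); S,_=cloud('scene'); S=S.reshape(-1,3)
def rep(n,Q,ztop):
    Q=Q[np.isfinite(Q).all(1)]
    Q=Q[Q[:,2]>ztop]; 
    if len(Q)>4:
        (c,s,a)=cv2.minAreaRect(Q[:,:2].astype(np.float32)); e,r=cv2.minEnclosingCircle(Q[:,:2].astype(np.float32))
        print(n,len(Q),'rect',np.round(c,4),np.round(s,4),round(a,1),'circ',np.round(e,4),round(r,4),'z95',np.round(np.percentile(Q[:,2],[50,95,100]),4)); return np.array(c)
for n,(u,v,r) in bx.items():
    Q=W[v-r:v+r,u-r:u+r].reshape(-1,3); print('floor z',np.nanpercentile(Q[:,2],20).round(4))
    c=rep(n+' top',Q,0.03 if n!='egg' else .012)
    if c is None: c=np.nanmean(Q,0)[:2]
    M=np.hypot(*(S[:,:2]-c).T)<.05
    rep(n+' scene',S[M],.036 if n!='egg' else .012)
for n,(u0,u1,v0,v1,z0) in {'pin':(248,378,215,248,.008),'stand':(172,266,132,184,.003),'standup':(172,266,132,184,.05),'tray':(370,464,122,196,.02)}.items():
    Q=W[v0:v1,u0:u1].reshape(-1,3); c=rep(n+' top',Q,z0)
    M=np.hypot(*(S[:,:2]-c).T)<.18
    if n=='standup': M=np.hypot(*(S[:,:2]-c).T)<.13; rep(n+' scene',S[M],z0); 
Q=W[215:248,248:378].reshape(-1,3);Q=Q[Q[:,2]>.01]
vx,vy,x,y=cv2.fitLine(Q[:,:2].astype(np.float32),2,0,.01,.01).ravel();print('pin dir',vx,vy,np.degrees(np.arctan2(vy,vx)))
```

```text
floor z -0.0014
large top 153 rect [0.438  0.3781] [0.0691 0.0657] 88.8 circ [0.4374 0.3783] 0.0352 z95 [0.043  0.0476 0.0496]
large scene 343 rect [0.4377 0.3786] [0.0693 0.0676] 35.6 circ [0.4374 0.3784] 0.0354 z95 [0.0419 0.0458 0.048 ]
floor z -0.0012
small top 52 rect [0.3673 0.2593] [0.0265 0.0266] 1.8 circ [0.3683 0.2596] 0.0145 z95 [0.0432 0.0489 0.0495]
small scene 107 rect [0.3687 0.2586] [0.0302 0.027 ] 46.0 circ [0.3686 0.2593] 0.0157 z95 [0.0421 0.0461 0.0476]
floor z -0.0015
medium top 77 rect [6.41e-01 5.00e-04] [0.0456 0.0474] 89.7 circ [ 6.418e-01 -1.000e-04] 0.0247 z95 [0.0442 0.0479 0.0492]
medium scene 185 rect [0.6422 0.0011] [0.0489 0.0491] 20.8 circ [0.6417 0.0009] 0.0261 z95 [0.042  0.0458 0.0483]
floor z -0.0009
flower top 150 rect [ 0.4274 -0.3751] [0.0589 0.0588] 1.8 circ [ 0.4277 -0.3778] 0.0322 z95 [0.0426 0.0477 0.0507]
flower scene 140 rect [ 0.427  -0.3767] [0.0627 0.056 ] 78.5 circ [ 0.4297 -0.3781] 0.0328 z95 [0.0419 0.0469 0.0489]
floor z -0.0011
egg top 170 rect [ 0.3471 -0.2672] [0.0621 0.0614] 89.6 circ [ 0.3477 -0.268 ] 0.0355 z95 [0.0249 0.0655 0.0683]
egg scene 222 rect [ 0.3484 -0.2668] [0.0658 0.0654] 10.0 circ [ 0.3485 -0.2668] 0.0355 z95 [0.0214 0.0615 0.065 ]
pin top 1540 rect [0.4249 0.0177] [0.3224 0.0459] 83.0 circ [0.4243 0.0177] 0.1614 z95 [0.0392 0.0472 0.0508]
stand top 2245 rect [0.633  0.2741] [0.2587 0.1428] 89.3 circ [0.6313 0.273 ] 0.1451 z95 [0.0052 0.0516 0.0702]
standup top 118 rect [0.6305 0.2707] [0.1989 0.0642] 82.9 circ [0.6304 0.27  ] 0.1036 z95 [0.0605 0.0684 0.0702]
standup scene 330 rect [0.6311 0.2693] [0.2005 0.065 ] 83.0 circ [0.6312 0.2703] 0.1036 z95 [0.0596 0.0677 0.0691]
tray top 584 rect [ 0.6192 -0.2691] [0.2236 0.1628] 86.7 circ [ 0.6194 -0.2681] 0.1362 z95 [0.0311 0.0349 0.0379]
pin dir 0.12149648 0.99259186 83.021515
```

```bash
python3 - <<'E'
import cv2
p=cv2.imread('pics/top0.png')
cv2.imwrite('pics/crop.png',cv2.resize(p[120:280,160:360],None,fx=4,fy=3.75,interpolation=cv2.INTER_CUBIC))
E
cat > go.py <<'E'
import sys
from h import *
from scipy.spatial.transform import Rotation as Ro
# usage: go.py x y z yaw_deg(tool x heading): prints tool-frame delta (cm) and turn
x,y,z,a=map(float,sys.argv[1:5]); o=manip.get_obs(); R=Ro.from_quat(o['tcp_rot'])
T=Ro.from_matrix(np.array([[np.cos(np.radians(a)),np.sin(np.radians(a)),0],[np.sin(np.radians(a)),-np.cos(np.radians(a)),0],[0,0,-1]]))
d=np.array([x,y,z])-o['position']
print('now',o['position'].round(4),'t',o['time'],'op',o['opening'].__round__(4),'F',o['wrist_force'].round(1),'delta_tool_now',(R.inv().apply(d)*100).round(2),'delta_in_target',(T.inv().apply(d)*100).round(2),'dr',np.degrees((R.inv()*T).as_rotvec()).round(2))
E
python3 -m handwheel '[{"delta_pos":[1.3,-3.85,0],"dr":[0,0,0],"grip":0},{"delta_pos":[1.3,-3.85,0],"dr":[0,0,0],"grip":0},{"delta_pos":[1.3,-3.85,0],"dr":[0,0,0],"grip":0},{"delta_pos":[1.3,-3.85,0],"dr":[0,0,0],"grip":0},{"delta_pos":[1.3,-3.85,0],"dr":[0,0,0],"grip":0}]'
python3 -m handwheel '[{"delta_pos":[0,0,0],"dr":[0,0,-7],"grip":0},{"delta_pos":[0,0,0],"dr":[0,0,-7],"grip":0},{"delta_pos":[0,0,0],"dr":[0,0,-7],"grip":0},{"delta_pos":[0,0,0],"dr":[0,0,-7],"grip":0},{"delta_pos":[0,0,0],"dr":[0,0,-7],"grip":0}]'
python3 go.py .4247 .0177 .15 83
```

```text
time: 0.57
position: [0.1996, -0.3869, 0.2141]
tcp_rot: [0.987, 0.162, -0.0, -0.0]
wrist_force: [0.3, 0.9, 1.3]
opening: 0.0919
time: 0.98
position: [0.2, -0.3887, 0.2146]
tcp_rot: [0.891, 0.454, -0.0, -0.0]
wrist_force: [0.7, -0.3, -0.2]
opening: 0.0919
now [ 0.2    -0.3887  0.2146] t 0.9833 op 0.0919 F [ 0.7 -0.3 -0.2] delta_tool_now [46.09 -5.69  6.46] delta_in_target [43.08 17.35  6.46] dr [ -0.    -0.   -28.98]
```

```bash
python3 -m handwheel '[{"delta_pos":[0,0,0],"dr":[0,0,-5.8],"grip":0},{"delta_pos":[0,0,0],"dr":[0,0,-5.8],"grip":0},{"delta_pos":[0,0,0],"dr":[0,0,-5.8],"grip":0},{"delta_pos":[0,0,0],"dr":[0,0,-5.8],"grip":0},{"delta_pos":[0,0,0],"dr":[0,0,-5.8],"grip":0}]'
for i in 1 ; do python3 -m handwheel '[{"delta_pos":[3.6,1.45,0.5],"dr":[0,0,0],"grip":0},{"delta_pos":[3.6,1.45,0.5],"dr":[0,0,0],"grip":0},{"delta_pos":[3.6,1.45,0.5],"dr":[0,0,0],"grip":0},{"delta_pos":[3.6,1.45,0.5],"dr":[0,0,0],"grip":0},{"delta_pos":[3.6,1.45,0.5],"dr":[0,0,0],"grip":0}]'; done
python3 -m handwheel '[{"delta_pos":[3.6,1.45,0.5],"dr":[0,0,0],"grip":0},{"delta_pos":[3.6,1.45,0.5],"dr":[0,0,0],"grip":0},{"delta_pos":[3.6,1.45,0.5],"dr":[0,0,0],"grip":0},{"delta_pos":[3.6,1.45,0.5],"dr":[0,0,0],"grip":0},{"delta_pos":[3.6,1.45,0.5],"dr":[0,0,0],"grip":0}]'
python3 -m handwheel '[{"delta_pos":[3.6,1.45,0.5],"dr":[0,0,0],"grip":0},{"delta_pos":[3.6,1.45,0.5],"dr":[0,0,0],"grip":0},{"delta_pos":[0,0,0],"dr":[0,0,0],"grip":0}]'
python3 go.py .4247 .0177 .15 83
python3 - <<'E'
from h import *
snap('wrist','w1.png')
W,p=cloud('wrist');Q=W.reshape(-1,3);Q=Q[np.isfinite(Q).all(1)&(Q[:,2]>.01)&(Q[:,2]<.056)]
Q=Q[np.hypot(Q[:,0]-.4247,Q[:,1]-.0177)<.16]
print(len(Q),cv2.minAreaRect(Q[:,:2].astype(np.float32)),Q[:,2].max(),np.nanpercentile(W[...,2],[5,50]))
E
```

```text
time: 1.4
position: [0.1999, -0.3888, 0.2145]
tcp_rot: [0.749, 0.662, 0.0, -0.0]
wrist_force: [-0.3, 0.3, 1.0]
opening: 0.092
time: 1.82
position: [0.2951, -0.2181, 0.1894]
tcp_rot: [0.751, 0.66, 0.0, 0.0]
wrist_force: [0.8, -0.3, -0.7]
opening: 0.0919
time: 2.23
position: [0.3903, -0.0484, 0.1645]
tcp_rot: [0.751, 0.66, 0.0, 0.0]
wrist_force: [0.8, -1.6, -0.6]
opening: 0.0922
time: 2.48
position: [0.4305, 0.0222, 0.1542]
tcp_rot: [0.75, 0.662, 0.001, 0.0]
wrist_force: [-0.5, -0.9, 0.1]
opening: 0.0919
now [0.4305 0.0222 0.1542] t 2.4833 op 0.0919 F [-0.5 -0.9  0.1] delta_tool_now [-0.52 -0.52  0.42] delta_in_target [-0.51 -0.52  0.42] dr [ 0.09 -0.1  -0.12]
13326 ((0.4247871935367584, 0.017740115523338318), (0.31989213824272156, 0.045747317373752594), 83.1464614868164) 0.047598566818589004 [-0.0012911   0.00024361]
```

View pics/w1.png

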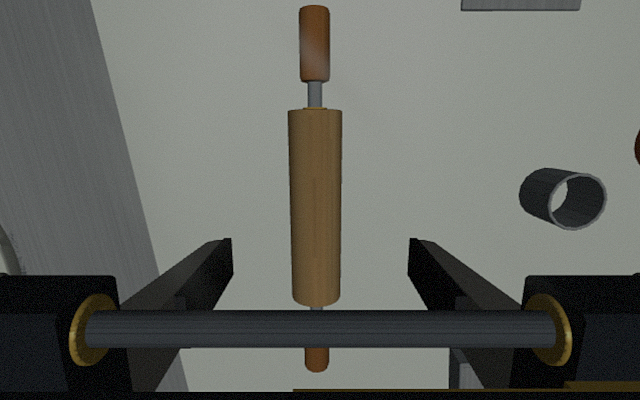

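Wrist view shows the pin centred between the open fingers, barrel at rows 108–306 and columns 288–342. Its measured pose matches the top view.

```bash
python3 -m handwheel '[{"delta_pos":[-0.5,-0.5,2.5],"dr":[0,0,0],"grip":0},{"delta_pos":[0,0,3.5],"dr":[0,0,0],"grip":0},{"delta_pos":[0,0,3.5],"dr":[0,0,0],"grip":0},{"delta_pos":[0,0,3.2],"dr":[0,0,0],"grip":0},{"delta_pos":[0,0,2],"dr":[0,0,0],"grip":0}]'
python3 -m handwheel '[{"delta_pos":[0,0,0],"dr":[0,0,0],"grip":0},{"delta_pos":[0,0,0],"dr":[0,0,0],"grip":255},{"delta_pos":[0,0,0],"dr":[0,0,0],"grip":255},{"delta_pos":[0,0,0],"dr":[0,0,0],"grip":255},{"delta_pos":[0,0,0],"dr":[0,0,0],"grip":255}]'
python3 -m handwheel '[{"delta_pos":[0,0,0],"dr":[0,0,0],"grip":255},{"delta_pos":[0,0,0],"dr":[0,0,0],"grip":255},{"delta_pos":[0,0,0],"dr":[0,0,0],"grip":255},{"delta_pos":[0,0,0],"dr":[0,0,0],"grip":255},{"delta_pos":[0,0,0],"dr":[0,0,0],"grip":255}]'
python3 go.py .631 .270 .1 83
```

```text
time: 2.95
position: [0.4201, 0.0121, 0.0053]
tcp_rot: [0.751, 0.66, -0.001, -0.001]
wrist_force: [-0.3, -0.8, 0.7]
opening: 0.092
time: 3.37
position: [0.4233, 0.0129, 0.009]
tcp_rot: [0.751, 0.66, 0.001, 0.001]
wrist_force: [0.1, -0.1, -0.3]
opening: 0.0673
time: 3.78
position: [0.4226, 0.013, 0.008]
tcp_rot: [0.751, 0.661, 0.0, 0.0]
wrist_force: [-0.4, 0.0, 7.0]
opening: 0.0455
now [0.4226 0.013  0.008 ] t 3.7833 op 0.0455 F [-0.4  0.   7. ] delta_tool_now [28.14 17.4  -9.18] delta_in_target [28.04 17.55 -9.2 ] dr [ 0.05 -0.01 -0.32]
```

```bash
python3 -m handwheel '[{"delta_pos":[0,0,-1],"dr":[0,0,0],"grip":255},{"delta_pos":[0,0,-2.5],"dr":[0,0,0],"grip":255},{"delta_pos":[0,0,-3],"dr":[0,0,-0.3],"grip":255},{"delta_pos":[0,0,-3],"dr":[0,0,0],"grip":255},{"delta_pos":[0,0,-2.5],"dr":[0,0,0],"grip":255}]'
python3 -m handwheel '[{"delta_pos":[2,1.3,0],"dr":[0,0,0],"grip":255},{"delta_pos":[3,2,0],"dr":[0,0,0],"grip":255},{"delta_pos":[3.4,2.1,0],"dr":[0,0,0],"grip":255},{"delta_pos":[3.4,2.1,0],"dr":[0,0,0],"grip":255},{"delta_pos":[3.4,2.1,0],"dr":[0,0,0],"grip":255}]'
python3 -m handwheel '[{"delta_pos":[3.4,2.1,0],"dr":[0,0,0],"grip":255},{"delta_pos":[3.4,2.1,0],"dr":[0,0,0],"grip":255},{"delta_pos":[3,2,0],"dr":[0,0,0],"grip":255},{"delta_pos":[2.2,1.5,0],"dr":[0,0,0],"grip":255},{"delta_pos":[0,0,0],"dr":[0,0,0],"grip":255}]'
python3 -m handwheel '[{"delta_pos":[0,0,0],"dr":[0,0,0],"grip":255},{"delta_pos":[0,0,0],"dr":[0,0,0],"grip":255},{"delta_pos":[0,0,0],"dr":[0,0,0],"grip":255}]'
python3 go.py .6304 .2652 .1 83
python3 - <<'E'
from h import *
def ln(Q,n):
    Q=Q[np.isfinite(Q).all(1)]
    print(n,len(Q),[np.round(a,4) for a in cv2.minAreaRect(Q[:,:2].astype(np.float32))],'z',np.percentile(Q[:,2],[5,95,100]).round(4))
for n in('top','scene','wrist'):
    snap(n,n+'2.png'); W,_=cloud(n); o=manip.get_obs(); Q=W.reshape(-1,3); p=_.reshape(-1,3).astype(int)
    m=(p[:,0]-p[:,2]>35)&(np.hypot(Q[:,0]-.63,Q[:,1]-.27)<.19)&(Q[:,2]>.09)&(Q[:,2]<.18); ln(Q[m],n+' pin wood')
    m=(abs(p[:,0]-p[:,2])<25)&(np.hypot(Q[:,0]-.63,Q[:,1]-.27)<.13)&(Q[:,2]>.05)&(Q[:,2]<.075); 
    if m.sum()>5: ln(Q[m],n+' uprights')
E
```

```text
time: 4.2
position: [0.4215, 0.013, 0.1289]
tcp_rot: [0.749, 0.662, -0.0, -0.0]
wrist_force: [0.4, -0.7, -4.1]
opening: 0.0454
time: 4.62
position: [0.5362, 0.1535, 0.1271]
tcp_rot: [0.749, 0.662, -0.001, -0.0]
wrist_force: [0.6, -1.1, -4.3]
opening: 0.0453
time: 5.03
position: [0.6296, 0.2658, 0.1266]
tcp_rot: [0.748, 0.663, 0.001, -0.0]
wrist_force: [-0.8, -0.1, -4.3]
opening: 0.0453
time: 5.28
position: [0.6258, 0.2607, 0.1269]
tcp_rot: [0.749, 0.662, -0.001, -0.0]
wrist_force: [0.0, 0.6, -5.0]
opening: 0.0454
now [0.6258 0.2607 0.1269] t 5.2833 op 0.0454 F [ 0.   0.6 -5. ] delta_tool_now [0.51 0.4  2.69] delta_in_target [0.51 0.4  2.69] dr [-0.11  0.07 -0.06]
top pin wood 767 [array([0.6251, 0.2558]), array([0.3055, 0.0396]), np.float64(83.5327)] z [0.149  0.1659 0.1694]
top uprights 40 [array([0.6179, 0.1753]), array([0.0047, 0.0627]), np.float64(82.6332)] z [0.0509 0.0695 0.0698]
scene pin wood 1826 [array([0.6329, 0.2637]), array([0.3243, 0.036 ]), np.float64(83.4855)] z [0.1461 0.1651 0.1789]
scene uprights 331 [array([0.6309, 0.2704]), array([0.1983, 0.0655]), np.float64(82.9073)] z [0.0509 0.0679 0.0692]
wrist pin wood 27173 [array([0.6293, 0.2874]), array([0.175, 0.044]), np.float64(83.3077)] z [0.1542 0.1651 0.1671]
wrist uprights 484 [array([0.6417, 0.3659]), array([0.0054, 0.0636]), np.float64(82.9905)] z [0.0576 0.0678 0.0691]
```

View pics/wrist2.png

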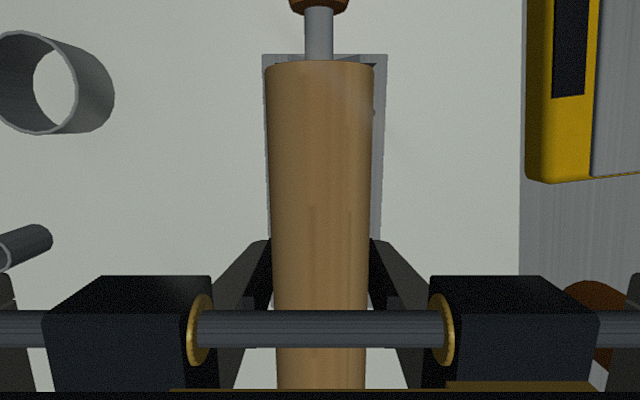

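```bash
python3 -m handwheel '[{"delta_pos":[0.55,0.4,1],"dr":[0,0,0.3],"grip":255},{"delta_pos":[0,0,2],"dr":[0,0,0],"grip":255},{"delta_pos":[0,0,2],"dr":[0,0,0],"grip":255},{"delta_pos":[0,0,1],"dr":[0,0,0],"grip":255},{"delta_pos":[0,0,0.4],"dr":[0,0,0],"grip":255}]'
python3 -m handwheel '[{"delta_pos":[0,0,0],"dr":[0,0,0],"grip":255},{"delta_pos":[0,0,0],"dr":[0,0,0],"grip":255},{"delta_pos":[0,0,0],"dr":[0,0,0],"grip":255},{"delta_pos":[0,0,0],"dr":[0,0,0],"grip":255}]'
python3 go.py .6303 .2657 .025 83
python3 - <<'E'
from h import *
c,p,d=snap('scene'); W,_=cloud('scene'); Q=W.reshape(-1,3); q=p.reshape(-1,3).astype(int)
m=(q[:,0]-q[:,2]>35)&(np.hypot(Q[:,0]-.63,Q[:,1]-.27)<.19)&(Q[:,2]>.05)&(Q[:,2]<.13); P=Q[m]
s=(P-[.631,.27,0])@[.122,.993,0]
print('ends',s.min(),s.max())
for a,b in((-.17,-.11),(-.08,-.04),(.04,.08),(.11,.17)):
    k=(s>a)&(s<b); 
    if k.sum()>5: print(a,'zmax',np.percentile(P[k,2],97).round(4))
v,u=np.where(m.reshape(400,640)); print(u.min(),u.max(),v.min(),v.max())
cv2.imwrite('pics/s3.png',cv2.resize(p[220:370,290:450,::-1],None,fx=4,fy=4,interpolation=cv2.INTER_CUBIC))
E
```

```text
time: 5.85
position: [0.6305, 0.2662, 0.0611]
tcp_rot: [0.751, 0.66, -0.002, -0.001]
wrist_force: [-0.4, 0.3, -3.6]
opening: 0.0453
time: 6.18
position: [0.6326, 0.267, 0.0648]
tcp_rot: [0.751, 0.66, 0.001, 0.0]
wrist_force: [-0.3, -0.1, -3.4]
opening: 0.0453
now [0.6326 0.267  0.0648] t 6.1833 op 0.0453 F [-0.3 -0.1 -3.4] delta_tool_now [-0.17 -0.21  3.98] delta_in_target [-0.16 -0.21  3.98] dr [ 0.09 -0.05 -0.34]
ends -0.16107422692222112 0.1629552395464976
-0.17 zmax 0.0928
0.04 zmax 0.1032
0.11 zmax 0.0925
315 453 223 344
```

View pics/s3.png

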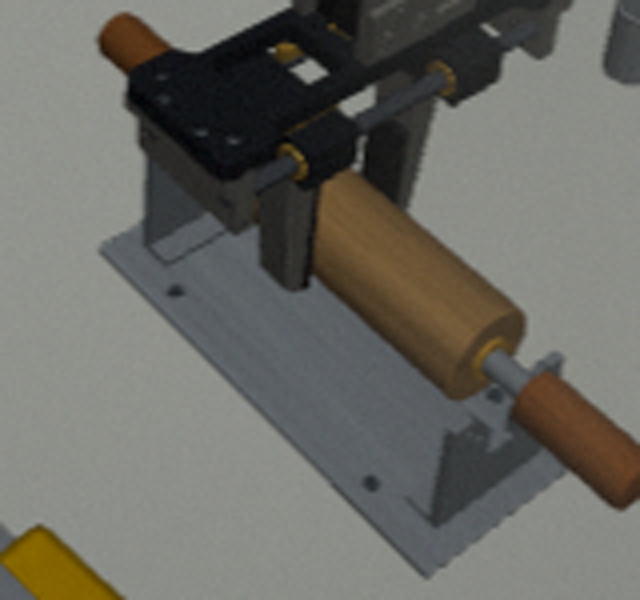

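The scene crop shows the pin level over the stand, with the near axle (about (510,370) in the crop) over the near slot.

```bash
python3 -m handwheel '[{"delta_pos":[0,-0.2,0.3],"dr":[0,0,0],"grip":255},{"delta_pos":[0,0,0.8],"dr":[0,0,0],"grip":255},{"delta_pos":[0,0,0.8],"dr":[0,0,0],"grip":255},{"delta_pos":[0,0,0.4],"dr":[0,0,0],"grip":255},{"delta_pos":[0,0,0],"dr":[0,0,0],"grip":255}]'
python3 -m handwheel '[{"delta_pos":[0,0,0.4],"dr":[0,0,0],"grip":255},{"delta_pos":[0,0,0.4],"dr":[0,0,0],"grip":255},{"delta_pos":[0,0,0.3],"dr":[0,0,0],"grip":255},{"delta_pos":[0,0,0],"dr":[0,0,0],"grip":255},{"delta_pos":[0,0,0],"dr":[0,0,0],"grip":255}]'
python3 go.py .6303 .2657 .025 83
```

```text
time: 6.65
position: [0.6287, 0.2665, 0.0387]
tcp_rot: [0.751, 0.66, -0.001, -0.0]
wrist_force: [-0.4, -0.7, -4.7]
opening: 0.0452
time: 7.07
position: [0.6297, 0.2669, 0.0294]
tcp_rot: [0.751, 0.66, -0.0, -0.0]
wrist_force: [-0.6, 0.8, -3.0]
opening: 0.0454
now [0.6297 0.2669 0.0294] t 7.0667 op 0.0454 F [-0.6  0.8 -3. ] delta_tool_now [-0.11  0.08  0.44] delta_in_target [-0.12  0.08  0.44] dr [-0.02  0.01 -0.33]
```

```bash
python3 -m handwheel '[{"delta_pos":[0,0,0.2],"dr":[0,0,0],"grip":255},{"delta_pos":[0,0,0.2],"dr":[0,0,0],"grip":255},{"delta_pos":[0,0,0],"dr":[0,0,0],"grip":255},{"delta_pos":[0,0,0],"dr":[0,0,0],"grip":255},{"delta_pos":[0,0,0],"dr":[0,0,0],"grip":255}]'
python3 - <<'E'
from h import *
W=snap('scene');W,p=cloud('scene'); Q=W.reshape(-1,3); q=p.reshape(-1,3).astype(int)
m=(q[:,0]-q[:,2]>35)&(np.hypot(Q[:,0]-.63,Q[:,1]-.27)<.19)&(Q[:,2]>.01)&(Q[:,2]<.13); P=Q[m]
s=(P-[.631,.27,0])@[.122,.993,0]
for a,b in((-.17,-.11),(.02,.08),(.11,.17)):
    k=(s>a)&(s<b); print(a,'ztop',np.percentile(P[k,2],97).round(4))
E
```

```text
time: 7.48
position: [0.6298, 0.267, 0.0257]
tcp_rot: [0.751, 0.66, 0.0, 0.0]
wrist_force: [0.0, -0.5, -2.9]
opening: 0.0454
-0.17 ztop 0.0539
0.02 ztop 0.0639
0.11 ztop 0.0533
```

```bash
python3 -m handwheel '[{"delta_pos":[0,0,0.1],"dr":[0,0,0],"grip":255},{"delta_pos":[0,0,0.1],"dr":[0,0,0],"grip":255},{"delta_pos":[0,0,0],"dr":[0,0,0],"grip":255},{"delta_pos":[0,0,0],"dr":[0,0,0],"grip":255}]'
python3 -m handwheel '[{"delta_pos":[0,0,0],"dr":[0,0,0],"grip":200},{"delta_pos":[0,0,0],"dr":[0,0,0],"grip":120},{"delta_pos":[0,0,0],"dr":[0,0,0],"grip":60},{"delta_pos":[0,0,0],"dr":[0,0,0],"grip":0},{"delta_pos":[0,0,0],"dr":[0,0,0],"grip":0}]'
python3 -m handwheel '[{"delta_pos":[0,0,0],"dr":[0,0,0],"grip":0},{"delta_pos":[0,0,0],"dr":[0,0,0],"grip":0},{"delta_pos":[0,0,0],"dr":[0,0,0],"grip":0},{"delta_pos":[0,0,-1],"dr":[0,0,0],"grip":0},{"delta_pos":[0,0,-3],"dr":[0,0,0],"grip":0}]'
python3 -m handwheel '[{"delta_pos":[0,0,-4],"dr":[0,0,0],"grip":0},{"delta_pos":[0,0,-4],"dr":[0,0,0],"grip":0},{"delta_pos":[0,0,0],"dr":[0,0,0],"grip":0},{"delta_pos":[0,0,0],"dr":[0,0,0],"grip":0}]'
python3 go.py .368 .259 .13 83
python3 - <<'E'
from h import *
snap('scene');W,p=cloud('scene'); Q=W.reshape(-1,3); q=p.reshape(-1,3).astype(int)
m=(q[:,0]-q[:,2]>35)&(np.hypot(Q[:,0]-.63,Q[:,1]-.27)<.19)&(Q[:,2]>.01)&(Q[:,2]<.08); P=Q[m]
s=(P-[.631,.27,0])@[.122,.993,0]
print(s.min(),s.max())
for a,b in((-.17,-.11),(.02,.08),(.11,.17)):
    k=(s>a)&(s<b); print(a,'ztop',np.percentile(P[k,2],97).round(4))
E
```

```text
time: 7.87
position: [0.6301, 0.2671, 0.0248]
tcp_rot: [0.751, 0.66, 0.0, 0.0]
wrist_force: [-2.8, -0.8, 5.9]
opening: 0.0454
time: 8.28
position: [0.63, 0.2671, 0.0237]
tcp_rot: [0.751, 0.66, 0.0, 0.0]
wrist_force: [0.4, -0.1, -0.9]
opening: 0.0666
time: 8.7
position: [0.6269, 0.2658, 0.0603]
tcp_rot: [0.751, 0.66, -0.003, -0.001]
wrist_force: [-0.7, -0.7, 0.5]
opening: 0.0913
time: 9.03
position: [0.6317, 0.2678, 0.1474]
tcp_rot: [0.751, 0.66, 0.003, 0.001]
wrist_force: [-0.1, 0.1, -0.1]
opening: 0.0919
now [0.6317 0.2678 0.1474] t 9.0333 op 0.0919 F [-0.1  0.1 -0.1] delta_tool_now [ -4.24 -26.05   1.59] delta_in_target [ -4.09 -26.06   1.74] dr [ 0.3  -0.17 -0.33]
-0.16104386933591655 0.16266476432377944
-0.17 ztop 0.0535
0.02 ztop 0.0633
0.11 ztop 0.0531
```

Pin measures seated (handle tops 53 mm, barrel top 63 mm). Next the small cutter.

```bash
python3 -m handwheel '[{"delta_pos":[-0.6,-3.7,0],"dr":[0,0,0],"grip":0},{"delta_pos":[-0.6,-3.8,0],"dr":[0,0,0],"grip":0},{"delta_pos":[-0.6,-3.8,0],"dr":[0,0,0],"grip":0},{"delta_pos":[-0.6,-3.8,0],"dr":[0,0,0],"grip":0},{"delta_pos":[-0.6,-3.8,0],"dr":[0,0,0],"grip":0}]'
python3 -m handwheel '[{"delta_pos":[-0.6,-3.8,0],"dr":[0,0,0],"grip":0},{"delta_pos":[-0.5,-3.3,0],"dr":[0,0,0],"grip":0},{"delta_pos":[0,0,0],"dr":[0,0,0],"grip":0},{"delta_pos":[0,0,0],"dr":[0,0,0],"grip":0},{"delta_pos":[0,0,0],"dr":[0,0,0],"grip":0}]'
python3 go.py .368 .259 .009 83
```

```text
time: 9.5
position: [0.4354, 0.2602, 0.1418]
tcp_rot: [0.751, 0.66, -0.002, -0.0]
wrist_force: [1.0, 1.4, -0.4]
opening: 0.0917
time: 9.92
position: [0.3669, 0.2596, 0.1432]
tcp_rot: [0.751, 0.661, -0.0, 0.0]
wrist_force: [-0.5, 0.8, -0.3]
opening: 0.0919
now [0.3669 0.2596 0.1432] t 9.9167 op 0.0919 F [-0.5  0.8 -0.3] delta_tool_now [-0.04  0.12 13.42] delta_in_target [-0.05  0.11 13.42] dr [-0.01  0.02 -0.3 ]
```

```bash
python3 -m handwheel '[{"delta_pos":[0,0.1,2.4],"dr":[0,0,0],"grip":0},{"delta_pos":[0,0,3.5],"dr":[0,0,0],"grip":0},{"delta_pos":[0,0,3.5],"dr":[0,0,0],"grip":0},{"delta_pos":[0,0,2.5],"dr":[0,0,0],"grip":0},{"delta_pos":[0,0,1.5],"dr":[0,0,0],"grip":0}]'
python3 -m handwheel '[{"delta_pos":[0,0,0],"dr":[0,0,0],"grip":100},{"delta_pos":[0,0,0],"dr":[0,0,0],"grip":150},{"delta_pos":[0,0,0],"dr":[0,0,0],"grip":150},{"delta_pos":[0,0,0],"dr":[0,0,0],"grip":200},{"delta_pos":[0,0,0],"dr":[0,0,0],"grip":200}]'
python3 -m handwheel '[{"delta_pos":[0,0,0],"dr":[0,0,0],"grip":255},{"delta_pos":[0,0,0],"dr":[0,0,0],"grip":255},{"delta_pos":[0,0,0],"dr":[0,0,0],"grip":255},{"delta_pos":[0,0,0],"dr":[0,0,0],"grip":255},{"delta_pos":[0,0,0],"dr":[0,0,0],"grip":255}]'
python3 -m handwheel '[{"delta_pos":[0,0,0],"dr":[0,0,0],"grip":255},{"delta_pos":[0,0,0],"dr":[0,0,0],"grip":255},{"delta_pos":[0,0,0],"dr":[0,0,0],"grip":255}]'
python3 go.py .619 -.268 .009 83
```

```text
time: 10.33
position: [0.3676, 0.2585, 0.0064]
tcp_rot: [0.751, 0.66, -0.002, -0.0]
wrist_force: [-0.2, -0.6, 0.6]
opening: 0.0915
time: 10.75
position: [0.3686, 0.2599, 0.0106]
tcp_rot: [0.751, 0.66, 0.001, 0.0]
wrist_force: [-0.1, 0.3, -0.7]
opening: 0.0604
time: 11.17
position: [0.3677, 0.2594, 0.0097]
tcp_rot: [0.751, 0.66, 0.0, 0.0]
wrist_force: [-0.2, -0.9, 0.6]
opening: 0.0271
time: 11.42
position: [0.3677, 0.2594, 0.0097]
tcp_rot: [0.751, 0.66, 0.0, -0.0]
wrist_force: [-0.6, -0.8, 4.0]
opening: 0.0269
now [0.3677 0.2594 0.0097] t 11.4167 op 0.0269 F [-0.6 -0.8  4. ] delta_tool_now [-49.11  31.65   0.07] delta_in_target [-49.29  31.37   0.07] dr [ 0.   -0.01 -0.33]
```

```bash
python3 -m handwheel '[{"delta_pos":[0,0,-1.5],"dr":[0,0,0],"grip":255},{"delta_pos":[0,0,-3],"dr":[0,0,0],"grip":255},{"delta_pos":[0,0,-3],"dr":[0,0,0],"grip":255},{"delta_pos":[0,0,-2.5],"dr":[0,0,0],"grip":255},{"delta_pos":[-1.5,1,-1],"dr":[0,0,0],"grip":255}]'
python3 -m handwheel '[{"delta_pos":[-3,1.9,0],"dr":[0,0,0],"grip":255},{"delta_pos":[-3.4,2.2,0],"dr":[0,0,0],"grip":255},{"delta_pos":[-3.4,2.2,0],"dr":[0,0,0],"grip":255},{"delta_pos":[-3.4,2.2,0],"dr":[0,0,0],"grip":255},{"delta_pos":[-3.4,2.2,0],"dr":[0,0,0],"grip":255}]'
python3 -m handwheel '[{"delta_pos":[-3.4,2.2,0],"dr":[0,0,0],"grip":255},{"delta_pos":[-3.4,2.2,0],"dr":[0,0,0],"grip":255},{"delta_pos":[-3.4,2.2,0],"dr":[0,0,0],"grip":255},{"delta_pos":[-3.4,2.2,0],"dr":[0,0,0],"grip":255},{"delta_pos":[-3.4,2.2,0],"dr":[0,0,0],"grip":255}]'
python3 -m handwheel '[{"delta_pos":[-3.4,2.2,0],"dr":[0,0,0],"grip":255},{"delta_pos":[-3.4,2.2,0],"dr":[0,0,0],"grip":255},{"delta_pos":[-3.2,2,0],"dr":[0,0,0],"grip":255},{"delta_pos":[-2,1.3,0],"dr":[0,0,0],"grip":255},{"delta_pos":[0,0,0],"dr":[0,0,0],"grip":255}]'
python3 -m handwheel '[{"delta_pos":[0,0,0],"dr":[0,0,0],"grip":255},{"delta_pos":[0,0,0],"dr":[0,0,0],"grip":255},{"delta_pos":[0,0,0],"dr":[0,0,0],"grip":255}]'
python3 go.py .619 -.268 .0135 83
python3 -c "
from h import *
snap('wrist','w4.png')"
```

```text
time: 11.83
position: [0.3766, 0.2453, 0.1226]
tcp_rot: [0.75, 0.661, 0.002, 0.0]
wrist_force: [0.7, 1.0, 0.2]
opening: 0.0269
time: 12.25
position: [0.461, 0.0631, 0.1196]
tcp_rot: [0.751, 0.661, 0.0, 0.0]
wrist_force: [0.5, 1.2, -0.4]
opening: 0.0269
time: 12.67
position: [0.5483, -0.1198, 0.1193]
tcp_rot: [0.751, 0.66, -0.0, -0.0]
wrist_force: [0.6, 0.8, -0.9]
opening: 0.027
time: 13.08
position: [0.6108, -0.2511, 0.1192]
tcp_rot: [0.752, 0.659, 0.0, 0.001]
wrist_force: [-0.6, 0.4, -0.0]
opening: 0.0271
time: 13.33
position: [0.6083, -0.2453, 0.1193]
tcp_rot: [0.751, 0.661, -0.0, -0.001]
wrist_force: [0.1, 0.7, -0.4]
opening: 0.0269
now [ 0.6083 -0.2453  0.1193] t 13.3333 op 0.0269 F [ 0.1  0.7 -0.4] delta_tool_now [-2.12  1.36 10.57] delta_in_target [-2.12  1.34 10.58] dr [-0.07 -0.03 -0.29]
```

View pics/w4.png

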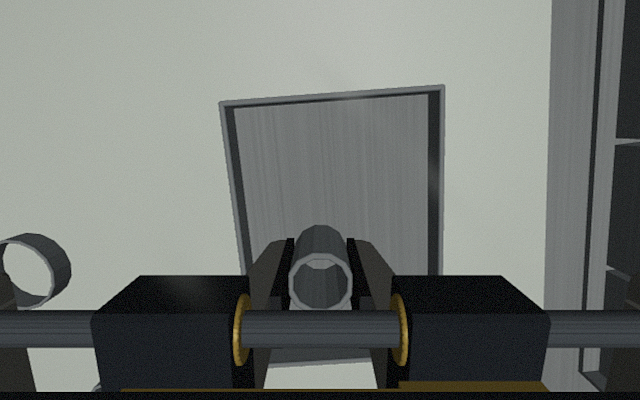

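Wrist view shows the small cutter upright in the fingers at (320,280), above the tray.

```bash
python3 -m handwheel '[{"delta_pos":[-2.1,1.35,0],"dr":[0,0,0],"grip":255},{"delta_pos":[0,0,3],"dr":[0,0,0],"grip":255},{"delta_pos":[0,0,3],"dr":[0,0,0],"grip":255},{"delta_pos":[0,0,2.5],"dr":[0,0,0],"grip":255},{"delta_pos":[0,0,1.2],"dr":[0,0,0],"grip":255}]'
python3 -m handwheel '[{"delta_pos":[0,0,0.3],"dr":[0,0,0],"grip":255},{"delta_pos":[0,0,0.2],"dr":[0,0,0],"grip":255},{"delta_pos":[0,0,0],"dr":[0,0,0],"grip":255},{"delta_pos":[0,0,0],"dr":[0,0,0],"grip":255},{"delta_pos":[0,0,0],"dr":[0,0,0],"grip":255}]'
python3 go.py .619 -.268 .0127 83
```

```text
time: 13.8
position: [0.6178, -0.2673, 0.0196]
tcp_rot: [0.751, 0.661, -0.001, -0.002]
wrist_force: [-0.5, -0.2, -0.6]
opening: 0.0269
time: 14.22
position: [0.6207, -0.2694, 0.0192]
tcp_rot: [0.751, 0.66, 0.001, 0.001]
wrist_force: [1.0, 0.0, 0.0]
opening: 0.027
now [ 0.6207 -0.2694  0.0192] t 14.2167 op 0.027 F [1. 0. 0.] delta_tool_now [ 0.12 -0.19  0.65] delta_in_target [ 0.12 -0.19  0.65] dr [ 0.13  0.04 -0.33]
```

```bash
python3 -m handwheel '[{"delta_pos":[0,0,0.2],"dr":[0,0,0],"grip":255},{"delta_pos":[0,0,0.2],"dr":[0,0,0],"grip":255},{"delta_pos":[0,0,0.1],"dr":[0,0,0],"grip":255},{"delta_pos":[0,0,0],"dr":[0,0,0],"grip":255},{"delta_pos":[0,0,0],"dr":[0,0,0],"grip":255}]'
python3 go.py .619 -.268 .0127 83
```

```text
time: 14.63
position: [0.6198, -0.2692, 0.0128]
tcp_rot: [0.751, 0.66, 0.0, 0.0]
wrist_force: [-0.8, 0.3, 2.7]
opening: 0.0268
now [ 0.6198 -0.2692  0.0128] t 14.6333 op 0.0268 F [-0.8  0.3  2.7] delta_tool_now [ 0.11 -0.1   0.01] delta_in_target [ 0.11 -0.1   0.01] dr [ 0.01  0.   -0.34]
```

Contact (2.7 N). Release and rise, then go to the medium cutter.

```bash
python3 -m handwheel '[{"delta_pos":[0,0,0],"dr":[0,0,0],"grip":180},{"delta_pos":[0,0,0],"dr":[0,0,0],"grip":120},{"delta_pos":[0,0,0],"dr":[0,0,0],"grip":80},{"delta_pos":[0,0,0],"dr":[0,0,0],"grip":40},{"delta_pos":[0,0,0],"dr":[0,0,0],"grip":40}]'
python3 -m handwheel '[{"delta_pos":[0,0,0],"dr":[0,0,0],"grip":40},{"delta_pos":[0,0,-1],"dr":[0,0,0],"grip":40},{"delta_pos":[0,0,-3],"dr":[0,0,0],"grip":40},{"delta_pos":[0,0,-4],"dr":[0,0,0],"grip":0},{"delta_pos":[0,0,-3],"dr":[0,0,0],"grip":0}]'
python3 -m handwheel '[{"delta_pos":[0,0,-2],"dr":[0,0,0],"grip":0},{"delta_pos":[0,0,0],"dr":[0,0,0],"grip":0},{"delta_pos":[0,0,0],"dr":[0,0,0],"grip":0}]'
python3 go.py .6415 .0006 .0127 83
```

```text
time: 15.05
position: [0.6197, -0.2691, 0.0124]
tcp_rot: [0.751, 0.66, -0.0, -0.0]
wrist_force: [-0.3, -0.1, 0.0]
opening: 0.0517
time: 15.47
position: [0.62, -0.2692, 0.1254]
tcp_rot: [0.751, 0.66, 0.0, 0.0]
wrist_force: [1.1, -0.8, 0.6]
opening: 0.0849
time: 15.72
position: [0.6206, -0.2695, 0.1446]
tcp_rot: [0.751, 0.66, 0.001, 0.001]
wrist_force: [0.1, 0.9, -0.8]
opening: 0.0918
now [ 0.6206 -0.2695  0.1446] t 15.7167 op 0.0918 F [ 0.1  0.9 -0.8] delta_tool_now [27.07 -1.41 13.16] delta_in_target [27.06 -1.22 13.19] dr [ 0.17  0.05 -0.33]
```

```bash
python3 -m handwheel '[{"delta_pos":[3,-0.2,0],"dr":[0,0,-0.3],"grip":0},{"delta_pos":[4,-0.2,0],"dr":[0,0,0],"grip":0},{"delta_pos":[4.1,-0.2,0],"dr":[0,0,0],"grip":0},{"delta_pos":[4.1,-0.2,0],"dr":[0,0,0],"grip":0},{"delta_pos":[4.1,-0.2,0],"dr":[0,0,0],"grip":0}]'
python3 -m handwheel '[{"delta_pos":[4,-0.2,0],"dr":[0,0,0],"grip":0},{"delta_pos":[3.7,-0.1,0],"dr":[0,0,0],"grip":0},{"delta_pos":[0,0,0],"dr":[0,0,0],"grip":0},{"delta_pos":[0,0,0],"dr":[0,0,0],"grip":0},{"delta_pos":[0,0,0],"dr":[0,0,0],"grip":0}]'
python3 go.py .6415 .0006 .009 83
python3 - <<'E'
from h import *
snap('top','top5.png');W,p=cloud('top')
S=W.reshape(-1,3)
snap('scene');V,_=cloud('scene');V=V.reshape(-1,3)
for n,X in(('top',S),('scene',V)):
    m=(np.hypot(X[:,0]-.6197,X[:,1]+.2692)<.05)&(X[:,2]>.037)&(X[:,2]<.06);Q=X[m];print(n,len(Q),cv2.minAreaRect(Q[:,:2].astype(np.float32)),Q[:,2].max())
m=(np.hypot(V[:,0]-.77,V[:,1]-.035)<.05)&(V[:,2]>.02);Q=V[m];print('shaker',Q.min(0),Q.max(0))
E
```

```text
time: 16.13
position: [0.6323, -0.0746, 0.1409]
tcp_rot: [0.749, 0.662, -0.001, -0.001]
wrist_force: [1.1, -0.0, 0.4]
opening: 0.0916
time: 16.55
position: [0.6393, 0.0002, 0.1414]
tcp_rot: [0.749, 0.663, -0.001, -0.001]
wrist_force: [0.3, -0.0, -0.3]
opening: 0.0918
now [6.393e-01 2.000e-04 1.414e-01] t 16.55 op 0.0918 F [ 0.3 -0.  -0.3] delta_tool_now [ 0.07  0.24 13.24] delta_in_target [ 0.07  0.22 13.24] dr [-0.11  0.04  0.02]
top 48 ((0.6178697347640991, -0.2681241035461426), (0.027303893119096756, 0.026516985148191452), 88.85348510742188) 0.05367307068348072
scene 92 ((0.6197175979614258, -0.2683156430721283), (0.029891224578022957, 0.02797088213264942), 77.1318130493164) 0.05043720250702237
shaker [0.72204308 0.00083959 0.02001615] [0.78605661 0.0678991  0.27330517]
```

The shaker's near edge is only about 80 mm from the medium cutter, so I turn the jaws 90° to keep the gripper body clear of it.

```bash
python3 -m handwheel '[{"delta_pos":[0,0,0],"dr":[0,0,-7],"grip":0},{"delta_pos":[0,0,0],"dr":[0,0,-7],"grip":0},{"delta_pos":[0,0,0],"dr":[0,0,-7],"grip":0},{"delta_pos":[0,0,0],"dr":[0,0,-7],"grip":0},{"delta_pos":[0,0,0],"dr":[0,0,-7],"grip":0}]'
python3 -m handwheel '[{"delta_pos":[0,0,0],"dr":[0,0,-7],"grip":0},{"delta_pos":[0,0,0],"dr":[0,0,-7],"grip":0},{"delta_pos":[0,0,0],"dr":[0,0,-7],"grip":0},{"delta_pos":[0,0,0],"dr":[0,0,-7],"grip":0},{"delta_pos":[0,0,0],"dr":[0,0,-7],"grip":0}]'
python3 -m handwheel '[{"delta_pos":[0,0,0],"dr":[0,0,-7],"grip":0},{"delta_pos":[0,0,0],"dr":[0,0,-7],"grip":0},{"delta_pos":[0,0,0],"dr":[0,0,-4],"grip":0},{"delta_pos":[0,0,0],"dr":[0,0,0],"grip":0},{"delta_pos":[0,0,0],"dr":[0,0,0],"grip":0}]'
python3 go.py .6415 .0006 .009 173
python3 -c "
from h import *
print(manip.get_obs()['joints'].round(2)); snap('wrist','w6.png')
W,p=cloud('wrist');X=W.reshape(-1,3)
Q=X[(np.hypot(X[:,0]-.6415,X[:,1])<.04)&(X[:,2]>.037)&(X[:,2]<.052)];print(len(Q),cv2.minAreaRect(Q[:,:2].astype(np.float32)))"
```

```text
time: 17.07
position: [0.6399, -0.0013, 0.1423]
tcp_rot: [0.514, 0.858, -0.0, -0.0]
wrist_force: [-0.0, 0.0, -0.1]
opening: 0.0922
time: 17.48
position: [0.6399, -0.0014, 0.1423]
tcp_rot: [0.232, 0.973, -0.0, -0.0]
wrist_force: [-0.9, -0.8, -0.6]
opening: 0.0917
time: 17.9
position: [0.64, -0.0009, 0.1424]
tcp_rot: [0.081, 0.997, -0.0, -0.0]
wrist_force: [-0.0, 0.2, 1.1]
opening: 0.092
now [ 0.64   -0.0009  0.1424] t 17.9 op 0.092 F [-0.   0.2  1.1] delta_tool_now [-0.13  0.17 13.34] delta_in_target [-0.14  0.16 13.34] dr [-0.01 -0.01 -2.27]
[-0.    0.45  1.66 -0.    1.03 -1.41]
733 ((0.6417475938796997, 0.00021600164473056793), (0.04793141782283783, 0.04805392026901245), 75.66215515136719)
```

View pics/w6.png

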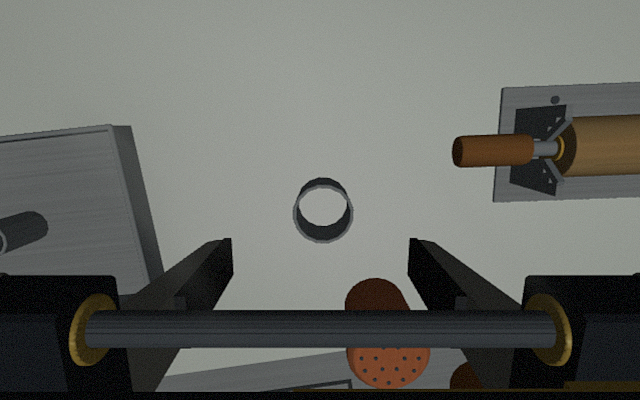

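Wrist view shows the medium cutter centred at (323,210), measured (0.6417, 0.0002). The shaker is beyond it, clear of both fingers.

```bash
python3 -m handwheel '[{"delta_pos":[-0.15,0.15,2.3],"dr":[0,0,0],"grip":0},{"delta_pos":[0,0,3.5],"dr":[0,0,0],"grip":0},{"delta_pos":[0,0,3.5],"dr":[0,0,0],"grip":0},{"delta_pos":[0,0,2.5],"dr":[0,0,0],"grip":0},{"delta_pos":[0,0,1.5],"dr":[0,0,0],"grip":0}]'
python3 -m handwheel '[{"delta_pos":[0,0,0],"dr":[0,0,0],"grip":60},{"delta_pos":[0,0,0],"dr":[0,0,0],"grip":100},{"delta_pos":[0,0,0],"dr":[0,0,0],"grip":140},{"delta_pos":[0,0,0],"dr":[0,0,0],"grip":200},{"delta_pos":[0,0,0],"dr":[0,0,0],"grip":200}]'
python3 -m handwheel '[{"delta_pos":[0,0,0],"dr":[0,0,0],"grip":255},{"delta_pos":[0,0,0],"dr":[0,0,0],"grip":255},{"delta_pos":[0,0,0],"dr":[0,0,0],"grip":255},{"delta_pos":[0,0,0],"dr":[0,0,0],"grip":255},{"delta_pos":[0,0,0],"dr":[0,0,0],"grip":255}]'
python3 go.py .619 -.268 .009 173
```

```text
time: 18.37
position: [0.6398, 0.0012, 0.0063]
tcp_rot: [0.08, 0.997, -0.0, -0.002]
wrist_force: [0.2, -0.1, 0.0]
opening: 0.0915
time: 18.78
position: [0.6429, 0.0016, 0.0111]
tcp_rot: [0.079, 0.997, 0.0, 0.001]
wrist_force: [0.7, 0.5, -0.3]
opening: 0.0605
time: 19.2
position: [0.6423, 0.0017, 0.0104]
tcp_rot: [0.079, 0.997, 0.0, 0.0]
wrist_force: [-1.4, -0.5, 5.8]
opening: 0.0465
now [0.6423 0.0017 0.0104] t 19.2 op 0.0465 F [-1.4 -0.5  5.8] delta_tool_now [ -1.94 -27.     0.14] delta_in_target [ -0.98 -27.05   0.14] dr [ 0.01  0.05 -2.04]
```

```bash
python3 -m handwheel '[{"delta_pos":[0,0,-1.5],"dr":[0,0,0],"grip":255},{"delta_pos":[0,0,-3],"dr":[0,0,0],"grip":255},{"delta_pos":[0,0,-3],"dr":[0,0,0],"grip":255},{"delta_pos":[0,0,-2.5],"dr":[0,0,0],"grip":255},{"delta_pos":[0,-2,-1],"dr":[0,0,0],"grip":255}]'
python3 -m handwheel '[{"delta_pos":[-0.3,-3.5,0],"dr":[0,0,0],"grip":255},{"delta_pos":[-0.3,-4,0],"dr":[0,0,0],"grip":255},{"delta_pos":[-0.3,-4,0],"dr":[0,0,0],"grip":255},{"delta_pos":[-0.3,-4,0],"dr":[0,0,0],"grip":255},{"delta_pos":[-0.3,-4,0],"dr":[0,0,0],"grip":255}]'
python3 -m handwheel '[{"delta_pos":[-0.3,-3.5,0],"dr":[0,0,0],"grip":255},{"delta_pos":[-0.1,-2,0],"dr":[0,0,0],"grip":255},{"delta_pos":[0,0,0],"dr":[0,0,0],"grip":255},{"delta_pos":[0,0,0],"dr":[0,0,0],"grip":255},{"delta_pos":[0,0,0],"dr":[0,0,0],"grip":255}]'
python3 go.py .6197 -.2686 .0134 173
python3 -c "
from h import *
snap('wrist','w7.png')"
```

```text
time: 19.62
position: [0.641, -0.0159, 0.1235]
tcp_rot: [0.078, 0.997, 0.001, 0.003]
wrist_force: [1.0, -0.1, -0.3]
opening: 0.047
time: 20.03
position: [0.6224, -0.2147, 0.1197]
tcp_rot: [0.079, 0.997, 0.0, 0.0]
wrist_force: [1.0, -1.1, 0.0]
opening: 0.0467
time: 20.45
position: [0.618, -0.2672, 0.1193]
tcp_rot: [0.079, 0.997, 0.0, -0.0]
wrist_force: [-0.1, 1.0, -0.3]
opening: 0.0468
now [ 0.618  -0.2672  0.1193] t 20.45 op 0.0468 F [-0.1  1.  -0.3] delta_tool_now [-0.2  -0.12 10.59] delta_in_target [-0.19 -0.12 10.59] dr [ 0.03 -0.03 -2.04]
```

View pics/w7.png

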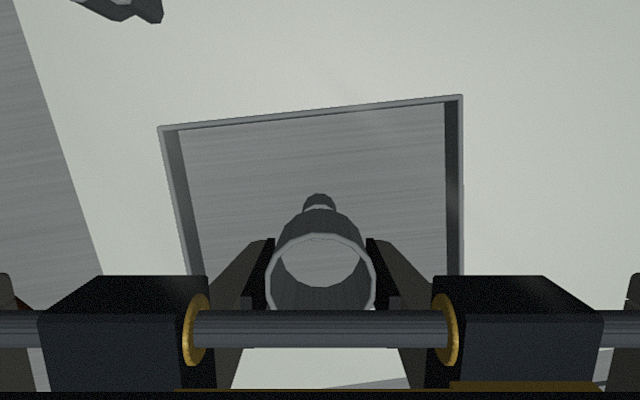

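The medium cutter is held upright at (320,275), with the small one in line behind it at (319,205).

```bash
python3 -m handwheel '[{"delta_pos":[-0.2,-0.1,1.5],"dr":[0,0,0],"grip":255},{"delta_pos":[0,0,2],"dr":[0,0,0],"grip":255},{"delta_pos":[0,0,1.2],"dr":[0,0,0],"grip":255},{"delta_pos":[0,0,0.5],"dr":[0,0,0],"grip":255},{"delta_pos":[0,0,0],"dr":[0,0,0],"grip":255}]'
python3 -m handwheel '[{"delta_pos":[0,0,0],"dr":[0,0,0],"grip":255},{"delta_pos":[0,0,0],"dr":[0,0,0],"grip":255},{"delta_pos":[0,0,0],"dr":[0,0,0],"grip":255}]'
python3 go.py .6197 -.2686 .0134 173
```

```text
time: 20.92
position: [0.619, -0.268, 0.0654]
tcp_rot: [0.078, 0.997, 0.001, -0.002]
wrist_force: [-0.1, 0.1, -0.0]
opening: 0.0467
time: 21.17
position: [0.6206, -0.2695, 0.0685]
tcp_rot: [0.079, 0.997, -0.0, 0.001]
wrist_force: [0.1, 0.3, -0.6]
opening: 0.0469
now [ 0.6206 -0.2695  0.0685] t 21.1667 op 0.0469 F [ 0.1  0.3 -0.6] delta_tool_now [0.11 0.07 5.51] delta_in_target [0.1  0.07 5.51] dr [-0.02  0.08 -2.03]
```

```bash
python3 -m handwheel '[{"delta_pos":[0.1,0,1],"dr":[0,0,0],"grip":255},{"delta_pos":[0,0,1.5],"dr":[0,0,0],"grip":255},{"delta_pos":[0,0,1.3],"dr":[0,0,0],"grip":255},{"delta_pos":[0,0,0.8],"dr":[0,0,0],"grip":255},{"delta_pos":[0,0,0.4],"dr":[0,0,0],"grip":255}]'
python3 -m handwheel '[{"delta_pos":[0,0,0.2],"dr":[0,0,0],"grip":255},{"delta_pos":[0,0,0.2],"dr":[0,0,0],"grip":255},{"delta_pos":[0,0,0],"dr":[0,0,0],"grip":255},{"delta_pos":[0,0,0],"dr":[0,0,0],"grip":255},{"delta_pos":[0,0,0],"dr":[0,0,0],"grip":255}]'
python3 go.py .6197 -.2686 .0134 173
```

```text
time: 21.58
position: [0.618, -0.2687, 0.0157]
tcp_rot: [0.079, 0.997, 0.0, -0.001]
wrist_force: [-0.3, 0.5, -0.5]
opening: 0.0466
time: 22.0
position: [0.6194, -0.2693, 0.0141]
tcp_rot: [0.079, 0.997, -0.0, 0.0]
wrist_force: [0.3, -0.3, -0.8]
opening: 0.0468
now [ 0.6194 -0.2693  0.0141] t 22.0 op 0.0468 F [ 0.3 -0.3 -0.8] delta_tool_now [-0.02  0.07  0.07] delta_in_target [-0.02  0.07  0.07] dr [-0.01  0.05 -2.03]
```

```bash
python3 -m handwheel '[{"delta_pos":[0,0,0.1],"dr":[0,0,0],"grip":255},{"delta_pos":[0,0,0],"dr":[0,0,0],"grip":255},{"delta_pos":[0,0,0],"dr":[0,0,0],"grip":255}]'
python3 -m handwheel '[{"delta_pos":[0,0,0],"dr":[0,0,0],"grip":120},{"delta_pos":[0,0,0],"dr":[0,0,0],"grip":90},{"delta_pos":[0,0,0],"dr":[0,0,0],"grip":60},{"delta_pos":[0,0,0],"dr":[0,0,0],"grip":30},{"delta_pos":[0,0,0],"dr":[0,0,0],"grip":0}]'
python3 -m handwheel '[{"delta_pos":[0,0,0],"dr":[0,0,0],"grip":0},{"delta_pos":[0,0,-1],"dr":[0,0,0],"grip":0},{"delta_pos":[0,0,-3],"dr":[0,0,0],"grip":0},{"delta_pos":[0,0,-4],"dr":[0,0,0],"grip":0},{"delta_pos":[0,0,-3],"dr":[0,0,0],"grip":0}]'
python3 -m handwheel '[{"delta_pos":[0,0,-2],"dr":[0,0,0],"grip":0},{"delta_pos":[0,0,0],"dr":[0,0,0],"grip":0},{"delta_pos":[0,0,0],"dr":[0,0,0],"grip":0}]'
python3 go.py .4377 .3783 .15 173
```

```text
time: 22.25
position: [0.6194, -0.2693, 0.0134]
tcp_rot: [0.079, 0.997, -0.0, 0.0]
wrist_force: [-1.2, -0.1, 5.3]
opening: 0.047
time: 22.67
position: [0.6189, -0.2691, 0.0124]
tcp_rot: [0.079, 0.997, 0.0, -0.0]
wrist_force: [1.0, 0.1, 0.1]
opening: 0.0731
time: 23.08
position: [0.6193, -0.2692, 0.1254]
tcp_rot: [0.079, 0.997, -0.0, 0.0]
wrist_force: [0.9, -0.2, 0.7]
opening: 0.0918
time: 23.33
position: [0.6198, -0.2694, 0.1446]
tcp_rot: [0.079, 0.997, -0.001, 0.001]
wrist_force: [0.7, -0.2, 0.5]
opening: 0.0921
now [ 0.6198 -0.2694  0.1446] t 23.3333 op 0.0921 F [ 0.7 -0.2  0.5] delta_tool_now [28.15 61.11 -0.68] delta_in_target [25.97 62.07 -0.54] dr [-0.05  0.17 -2.03]
```

```bash
python3 -m handwheel '[{"delta_pos":[1,2.2,0],"dr":[0,0,0],"grip":0},{"delta_pos":[1.6,3.5,0],"dr":[0,0,0],"grip":0},{"delta_pos":[1.6,3.5,0],"dr":[0,0,0],"grip":0},{"delta_pos":[1.6,3.5,0],"dr":[0,0,0],"grip":0},{"delta_pos":[1.6,3.5,0],"dr":[0,0,0],"grip":0}]'
python3 -m handwheel '[{"delta_pos":[1.6,3.5,0],"dr":[0,0,0],"grip":0},{"delta_pos":[1.6,3.5,0],"dr":[0,0,0],"grip":0},{"delta_pos":[1.6,3.5,0],"dr":[0,0,0],"grip":0},{"delta_pos":[1.6,3.5,0],"dr":[0,0,0],"grip":0},{"delta_pos":[1.6,3.5,0],"dr":[0,0,0],"grip":0}]'
python3 -m handwheel '[{"delta_pos":[1.6,3.5,0],"dr":[0,0,0],"grip":0},{"delta_pos":[1.6,3.5,0],"dr":[0,0,0],"grip":0},{"delta_pos":[1.6,3.5,0],"dr":[0,0,0],"grip":0},{"delta_pos":[1.6,3.5,0],"dr":[0,0,0],"grip":0},{"delta_pos":[1.6,3.5,0],"dr":[0,0,0],"grip":0}]'
python3 -m handwheel '[{"delta_pos":[1.6,3.5,0],"dr":[0,0,0],"grip":0},{"delta_pos":[1.6,3.5,0],"dr":[0,0,0],"grip":0},{"delta_pos":[1.2,2.6,0],"dr":[0,0,0],"grip":0},{"delta_pos":[0,0,0],"dr":[0,0,0],"grip":0},{"delta_pos":[0,0,0],"dr":[0,0,0],"grip":0}]'
python3 -m handwheel '[{"delta_pos":[0,0,0],"dr":[0,0,0],"grip":0},{"delta_pos":[0,0,0],"dr":[0,0,0],"grip":0}]'
python3 go.py .4377 .3783 .009 173
python3 -c "
from h import *
snap('wrist','w8.png')
W,p=cloud('wrist');X=W.reshape(-1,3)
Q=X[(np.hypot(X[:,0]-.4377,X[:,1]-.3783)<.05)&(X[:,2]>.037)&(X[:,2]<.052)];print(len(Q),cv2.minAreaRect(Q[:,:2].astype(np.float32)))
snap('top','top8.png');snap('scene')
for n in('top','scene'):
    X=cloud(n)[0].reshape(-1,3);r=np.hypot(X[:,0]-.619,X[:,1]+.2688)
    for a,b,k in((0,.018,'small'),(.018,.032,'med')):
        Q=X[(r>a)&(r<b)&(X[:,2]>.036)&(X[:,2]<.06)];print(n,k,len(Q),cv2.minEnclosingCircle(Q[:,:2].astype(np.float32)),Q[:,2].max())"
```

```text
time: 23.75
position: [0.5694, -0.0959, 0.141]
tcp_rot: [0.079, 0.997, 0.0, -0.001]
wrist_force: [1.2, 0.7, -0.8]
opening: 0.092
time: 24.17
position: [0.5179, 0.0893, 0.1413]
tcp_rot: [0.079, 0.997, -0.0, -0.001]
wrist_force: [1.0, 1.1, 0.8]
opening: 0.0922
time: 24.58
position: [0.4665, 0.2744, 0.1413]
tcp_rot: [0.079, 0.997, -0.001, -0.001]
wrist_force: [1.4, -0.2, -0.2]
opening: 0.092
time: 25.0
position: [0.4386, 0.3754, 0.1411]
tcp_rot: [0.077, 0.997, -0.001, -0.001]
wrist_force: [0.0, -0.6, 0.4]
opening: 0.0919
time: 25.17
position: [0.4398, 0.3735, 0.1419]
tcp_rot: [0.079, 0.997, -0.001, -0.001]
wrist_force: [-0.4, 0.2, -1.1]
opening: 0.092
now [0.4398 0.3735 0.1419] t 25.1667 op 0.092 F [-0.4  0.2 -1.1] delta_tool_now [ 0.27  0.46 13.29] delta_in_target [ 0.27  0.46 13.29] dr [-0.08 -0.05 -2.08]
1064 ((0.4368087351322174, 0.3785620629787445), (0.06785771250724792, 0.06815315783023834), 34.45540237426758)
top small 52 ((0.6181609630584717, -0.2682739794254303), 0.014110419899225235) 0.05200166692440613
top med 88 ((0.6179695725440979, -0.26977306604385376), 0.024758171290159225) 0.05259435477018645
scene small 75 ((0.6185277700424194, -0.26890331506729126), 0.016853637993335724) 0.05089309924765402
scene med 168 ((0.6188907623291016, -0.27031421661376953), 0.026021117344498634) 0.05079332095200417
```

```bash
python3 -m handwheel '[{"delta_pos":[0.3,0.45,2],"dr":[0,0,0],"grip":0},{"delta_pos":[0,0,3.2],"dr":[0,0,0],"grip":0},{"delta_pos":[0,0,1.3],"dr":[0,0,0],"grip":0},{"delta_pos":[0,0,0],"dr":[0,0,0],"grip":0},{"delta_pos":[0,0,0],"dr":[0,0,0],"grip":0}]'
python3 go.py .437 .3785 .009 173
```

```text
time: 25.73
position: [0.4377, 0.3791, 0.0773]
tcp_rot: [0.079, 0.997, -0.0, -0.0]
wrist_force: [0.1, -0.4, 1.3]
opening: 0.0918
now [0.4377 0.3791 0.0773] t 25.7333 op 0.0918 F [ 0.1 -0.4  1.3] delta_tool_now [ 0.05 -0.06  6.83] delta_in_target [ 0.06 -0.07  6.83] dr [-0.06 -0.05 -2.08]
```

```bash
python3 -m handwheel '[{"delta_pos":[0,0,1],"dr":[0,0,0],"grip":0},{"delta_pos":[0,0,2.3],"dr":[0,0,0],"grip":0},{"delta_pos":[0,0,2.3],"dr":[0,0,0],"grip":0},{"delta_pos":[0,0,1.2],"dr":[0,0,0],"grip":0},{"delta_pos":[0,0,0],"dr":[0,0,0],"grip":0}]'
python3 -m handwheel '[{"delta_pos":[0,0,0],"dr":[0,0,0],"grip":30},{"delta_pos":[0,0,0],"dr":[0,0,0],"grip":50},{"delta_pos":[0,0,0],"dr":[0,0,0],"grip":80},{"delta_pos":[0,0,0],"dr":[0,0,0],"grip":120},{"delta_pos":[0,0,0],"dr":[0,0,0],"grip":255}]'
python3 -m handwheel '[{"delta_pos":[0,0,0],"dr":[0,0,0],"grip":255},{"delta_pos":[0,0,0],"dr":[0,0,0],"grip":255},{"delta_pos":[0,0,0],"dr":[0,0,0],"grip":255},{"delta_pos":[0,0,0],"dr":[0,0,0],"grip":255}]'
python3 go.py .6188 -.2695 .009 173
```

```text
time: 26.15
position: [0.4368, 0.379, 0.0078]
tcp_rot: [0.079, 0.997, -0.001, -0.001]
wrist_force: [-1.6, -1.1, -0.4]
opening: 0.0918
time: 26.57
position: [0.4384, 0.3805, 0.0108]
tcp_rot: [0.079, 0.997, 0.001, 0.001]
wrist_force: [-0.3, -0.8, 6.4]
opening: 0.0673
time: 26.9
position: [0.4384, 0.3805, 0.0107]
tcp_rot: [0.079, 0.997, 0.001, 0.001]
wrist_force: [-0.7, -1.2, 7.7]
opening: 0.0673
now [0.4384 0.3805 0.0107] t 26.9 op 0.0673 F [-0.7 -1.2  7.7] delta_tool_now [-28.02 -61.36   0.12] delta_in_target [-25.83 -62.32   0.17] dr [ 0.08  0.07 -2.03]
```

```bash
python3 -m handwheel '[{"delta_pos":[0,0,-1.5],"dr":[0,0,0],"grip":255},{"delta_pos":[0,0,-3],"dr":[0,0,0],"grip":255},{"delta_pos":[0,0,-3],"dr":[0,0,0],"grip":255},{"delta_pos":[0,0,-2.5],"dr":[0,0,0],"grip":255},{"delta_pos":[-0.8,-1.8,-1],"dr":[0,0,0],"grip":255}]'
python3 -m handwheel '[{"delta_pos":[-1.5,-3.3,0],"dr":[0,0,0],"grip":255},{"delta_pos":[-1.6,-3.5,0],"dr":[0,0,0],"grip":255},{"delta_pos":[-1.6,-3.5,0],"dr":[0,0,0],"grip":255},{"delta_pos":[-1.6,-3.5,0],"dr":[0,0,0],"grip":255},{"delta_pos":[-1.6,-3.5,0],"dr":[0,0,0],"grip":255}]'
python3 -m handwheel '[{"delta_pos":[-1.6,-3.5,0],"dr":[0,0,0],"grip":255},{"delta_pos":[-1.6,-3.5,0],"dr":[0,0,0],"grip":255},{"delta_pos":[-1.6,-3.5,0],"dr":[0,0,0],"grip":255},{"delta_pos":[-1.6,-3.5,0],"dr":[0,0,0],"grip":255},{"delta_pos":[-1.6,-3.5,0],"dr":[0,0,0],"grip":255}]'
python3 -m handwheel '[{"delta_pos":[-1.6,-3.5,0],"dr":[0,0,0],"grip":255},{"delta_pos":[-1.6,-3.5,0],"dr":[0,0,0],"grip":255},{"delta_pos":[-1.6,-3.5,0],"dr":[0,0,0],"grip":255},{"delta_pos":[-1.6,-3.5,0],"dr":[0,0,0],"grip":255},{"delta_pos":[-1.6,-3.5,0],"dr":[0,0,0],"grip":255}]'
python3 -m handwheel '[{"delta_pos":[-1.6,-3.5,0],"dr":[0,0,0],"grip":255},{"delta_pos":[-1,-2.2,0],"dr":[0,0,0],"grip":255},{"delta_pos":[0,0,0],"dr":[0,0,0],"grip":255},{"delta_pos":[0,0,0],"dr":[0,0,0],"grip":255},{"delta_pos":[0,0,0],"dr":[0,0,0],"grip":255}]'
python3 go.py .620 -.2695 .068 173
python3 -c "
from h import *
snap('wrist','w9.png')"
```

```text
time: 27.32
position: [0.4442, 0.3642, 0.1237]
tcp_rot: [0.078, 0.997, 0.003, 0.002]
wrist_force: [0.8, -0.6, -0.5]
opening: 0.0672
time: 27.73
position: [0.4937, 0.176, 0.12]
tcp_rot: [0.078, 0.997, 0.0, 0.0]
wrist_force: [-0.1, 0.1, -0.3]
opening: 0.0676
time: 28.15
position: [0.5453, -0.0097, 0.12]
tcp_rot: [0.079, 0.997, 0.0, 0.0]
wrist_force: [1.0, -0.0, -0.4]
opening: 0.0672
time: 28.57
position: [0.5968, -0.1951, 0.1199]
tcp_rot: [0.079, 0.997, 0.0, 0.0]
wrist_force: [1.1, 0.2, -0.1]
opening: 0.0671
time: 28.98
position: [0.6128, -0.2528, 0.1194]
tcp_rot: [0.079, 0.997, 0.0, -0.0]
wrist_force: [0.1, 0.3, -0.2]
opening: 0.0675
now [ 0.6128 -0.2528  0.1194] t 28.9833 op 0.0675 F [ 0.1  0.3 -0.2] delta_tool_now [-0.98 -1.54  5.13] delta_in_target [-0.92 -1.57  5.14] dr [ 0.04 -0.06 -2.05]
```

View pics/w9.png

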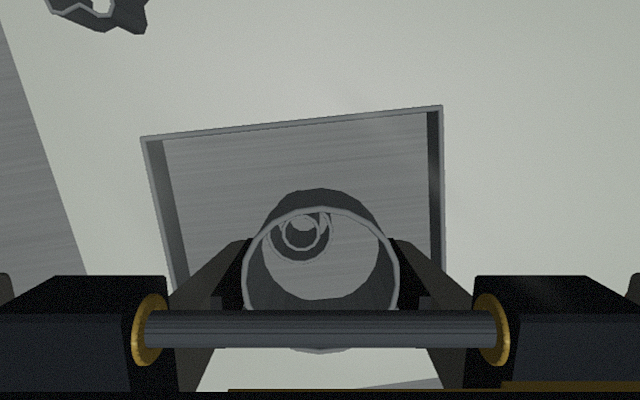

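The large cutter is held upright (rim around (320,260)). Through it the medium and small are visible, nested, near (303,232).

```bash
python3 -m handwheel '[{"delta_pos":[-1,-1.5,0],"dr":[0,0,0],"grip":255},{"delta_pos":[0,0,2],"dr":[0,0,0],"grip":255},{"delta_pos":[0,0,1.8],"dr":[0,0,0],"grip":255},{"delta_pos":[0,0,1],"dr":[0,0,0],"grip":255},{"delta_pos":[0,0,0],"dr":[0,0,0],"grip":255}]'
python3 -m handwheel '[{"delta_pos":[0,0,0],"dr":[0,0,0],"grip":255},{"delta_pos":[0,0,0],"dr":[0,0,0],"grip":255},{"delta_pos":[0,0,0],"dr":[0,0,0],"grip":255}]'
python3 go.py .620 -.2695 .0137 173
```

```text
time: 29.45
position: [0.6192, -0.2679, 0.0692]
tcp_rot: [0.078, 0.997, 0.001, -0.002]
wrist_force: [-0.6, 0.8, -0.6]
opening: 0.0676
time: 29.7
position: [0.6217, -0.2698, 0.0728]
tcp_rot: [0.079, 0.997, -0.0, 0.001]
wrist_force: [-0.5, 0.3, -1.4]
opening: 0.067
now [ 0.6217 -0.2698  0.0728] t 29.7 op 0.067 F [-0.5  0.3 -1.4] delta_tool_now [0.18 0.01 5.91] delta_in_target [0.17 0.01 5.91] dr [-0.02  0.09 -2.01]
```

```bash
python3 -m handwheel '[{"delta_pos":[0.15,0,1],"dr":[0,0,0],"grip":255},{"delta_pos":[0,0,1.5],"dr":[0,0,0],"grip":255},{"delta_pos":[0,0,1.5],"dr":[0,0,0],"grip":255},{"delta_pos":[0,0,1],"dr":[0,0,0],"grip":255},{"delta_pos":[0,0,0.4],"dr":[0,0,0],"grip":255}]'
python3 -m handwheel '[{"delta_pos":[0,0,0.2],"dr":[0,0,0],"grip":255},{"delta_pos":[0,0,0],"dr":[0,0,0],"grip":255},{"delta_pos":[0,0,0],"dr":[0,0,0],"grip":255},{"delta_pos":[0,0,0],"dr":[0,0,0],"grip":255}]'
python3 go.py .620 -.2695 .0137 173
```

```text
time: 30.12
position: [0.6181, -0.2691, 0.0152]
tcp_rot: [0.079, 0.997, 0.0, -0.001]
wrist_force: [0.5, 1.1, -0.5]
opening: 0.067
time: 30.45
position: [0.62, -0.2699, 0.0163]
tcp_rot: [0.079, 0.997, -0.0, 0.001]
wrist_force: [-0.4, 1.1, -0.3]
opening: 0.0672
now [ 0.62   -0.2699  0.0163] t 30.45 op 0.0672 F [-0.4  1.1 -0.3] delta_tool_now [0.   0.04 0.26] delta_in_target [0.   0.04 0.26] dr [-0.02  0.06 -2.04]
```

```bash
python3 -m handwheel '[{"delta_pos":[0,0,0.1],"dr":[0,0,0],"grip":255},{"delta_pos":[0,0,0.1],"dr":[0,0,0],"grip":255},{"delta_pos":[0,0,0],"dr":[0,0,0],"grip":255},{"delta_pos":[0,0,0],"dr":[0,0,0],"grip":255}]'
python3 go.py .620 -.2695 .0137 173
```

```text
time: 30.78
position: [0.6197, -0.2698, 0.0139]
tcp_rot: [0.079, 0.997, -0.0, 0.0]
wrist_force: [0.2, 0.3, 0.3]
opening: 0.0671
now [ 0.6197 -0.2698  0.0139] t 30.7833 op 0.0671 F [0.2 0.3 0.3] delta_tool_now [-0.03  0.03  0.02] delta_in_target [-0.03  0.03  0.02] dr [-0.01  0.03 -2.03]
```

```bash
python3 -m handwheel '[{"delta_pos":[0,0,0.07],"dr":[0,0,0],"grip":255},{"delta_pos":[0,0,0],"dr":[0,0,0],"grip":255},{"delta_pos":[0,0,0],"dr":[0,0,0],"grip":255}]'
python3 -m handwheel '[{"delta_pos":[0,0,0],"dr":[0,0,0],"grip":60},{"delta_pos":[0,0,0],"dr":[0,0,0],"grip":40},{"delta_pos":[0,0,0],"dr":[0,0,0],"grip":0},{"delta_pos":[0,0,0],"dr":[0,0,0],"grip":0},{"delta_pos":[0,0,0],"dr":[0,0,0],"grip":0}]'
python3 -m handwheel '[{"delta_pos":[0,0,0],"dr":[0,0,0],"grip":0},{"delta_pos":[0,0,-1],"dr":[0,0,0],"grip":0},{"delta_pos":[0,0,-3],"dr":[0,0,0],"grip":0},{"delta_pos":[0,0,-4],"dr":[0,0,0],"grip":0},{"delta_pos":[0,0,-4],"dr":[0,0,0],"grip":0}]'
python3 -m handwheel '[{"delta_pos":[2,4,-0.5],"dr":[0,0,0],"grip":0},{"delta_pos":[2,3.6,-0.5],"dr":[0,0,0],"grip":0},{"delta_pos":[2,3.6,0],"dr":[0,0,0],"grip":0},{"delta_pos":[2,3.6,0],"dr":[0,0,0],"grip":0},{"delta_pos":[2,3.6,0],"dr":[0,0,0],"grip":0}]'
python3 -m handwheel '[{"delta_pos":[0,0,0],"dr":[0,0,0],"grip":0},{"delta_pos":[0,0,0],"dr":[0,0,0],"grip":0},{"delta_pos":[0,0,0],"dr":[0,0,0],"grip":0},{"delta_pos":[0,0,0],"dr":[0,0,0],"grip":0}]'
python3 - <<'E'
from h import *
snap('top','top10.png');snap('scene','scene10.png')
for n in('top','scene'):
    X,p=cloud(n);X=X.reshape(-1,3);q=p.reshape(-1,3).astype(int);r=np.hypot(X[:,0]-.6187,X[:,1]+.2695)
    for a,b,k in((0,.018,'small'),(.018,.028,'med'),(.028,.042,'large')):
        Q=X[(r>a)&(r<b)&(X[:,2]>.038)&(X[:,2]<.07)];print(n,k,len(Q),np.round(cv2.minEnclosingCircle(Q[:,:2].astype(np.float32))[0],4),np.percentile(Q[:,2],[90,100]).round(4))
    for k,c,z in(('flower',(.4275,-.377),.036),('egg',(.348,-.267),.012)):
        Q=X[(np.hypot(X[:,0]-c[0],X[:,1]-c[1])<.05)&(X[:,2]>z)];print(k,np.round(cv2.minEnclosingCircle(Q[:,:2].astype(np.float32))[0],4))
    P=X[(q[:,0]-q[:,2]>35)&(np.hypot(X[:,0]-.63,X[:,1]-.27)<.19)&(X[:,2]>.01)&(X[:,2]<.08)];s=(P-[.631,.27,0])@[.122,.993,0]
    print('pin',s.min().round(4),s.max().round(4),[np.percentile(P[(s>a)&(s<b),2],97).round(4) for a,b in((-.17,-.11),(.02,.08),(.11,.17))],cv2.minAreaRect(P[:,:2].astype(np.float32)))
a=cv2.imread('pics/scene10.png');cv2.imwrite('pics/s10.png',np.hstack([cv2.resize(a[130:230,140:290],(400,267)),cv2.resize(a[230:380,290:515],(400,267))]))
E
```

```text
time: 31.03
position: [0.6197, -0.2698, 0.0138]
tcp_rot: [0.079, 0.997, -0.0, 0.0]
wrist_force: [-2.2, 0.5, 6.7]
opening: 0.0673
time: 31.45
position: [0.6194, -0.2696, 0.0127]
tcp_rot: [0.079, 0.997, 0.0, -0.0]
wrist_force: [-1.3, 1.5, 0.1]
opening: 0.0915
time: 31.87
position: [0.6186, -0.2693, 0.134]
tcp_rot: [0.079, 0.997, 0.0, -0.001]
wrist_force: [1.2, -0.6, -0.3]
opening: 0.0921
time: 32.28
position: [0.5498, -0.074, 0.1436]
tcp_rot: [0.079, 0.997, 0.0, 0.001]
wrist_force: [0.6, -0.2, -0.6]
opening: 0.0919
time: 32.62
position: [0.5513, -0.0763, 0.143]
tcp_rot: [0.079, 0.997, -0.0, 0.001]
wrist_force: [-0.6, -0.3, -0.3]
opening: 0.092
top small 20 [ 0.6186 -0.2732] [0.0492 0.0498]
top med 40 [ 0.6184 -0.2728] [0.0514 0.0529]
top large 54 [ 0.6175 -0.2757] [0.0496 0.0506]
flower [ 0.4273 -0.3768]
egg [ 0.3457 -0.276 ]
pin -0.1607 0.1601 [np.float64(0.055), np.float64(0.0648), np.float64(0.0548)] ((0.7140264511108398, 0.2584579288959503), (0.32056888937950134, 0.20907539129257202), 82.36553192138672)
scene small 69 [ 0.6197 -0.2682] [0.0492 0.0509]
scene med 120 [ 0.6196 -0.2699] [0.0491 0.051 ]
scene large 200 [ 0.6175 -0.2696] [0.0487 0.0503]
flower [ 0.4292 -0.378 ]
egg [ 0.3473 -0.2657]
pin -0.1609 0.1624 [np.float64(0.0532), np.float64(0.0635), np.float64(0.053)] ((0.7173901200294495, 0.25991782546043396), (0.32314714789390564, 0.20148557424545288), 82.83995056152344)
```

View pics/s10.png

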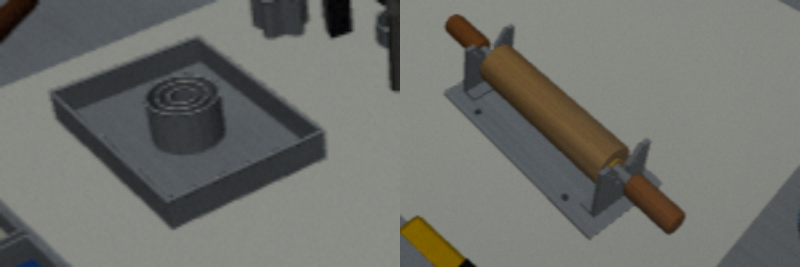

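View pics/top10.png

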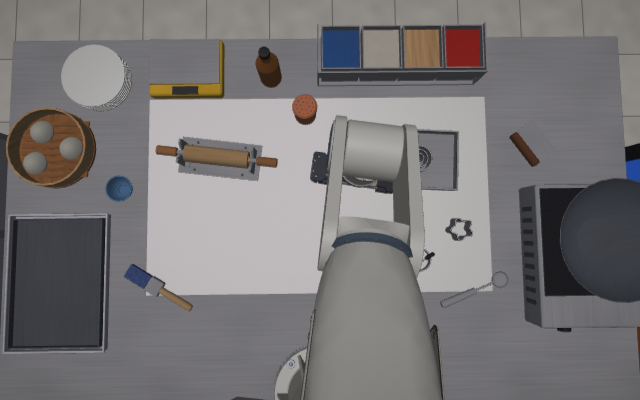

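The crops show all three cutters nested upright in the tray and the pin down in both slots. The top view shows the flower where it was. The arm partly hides the egg ring there, but the scene camera puts it in place.

```bash
python3 -c "
from rig import workorder; print(workorder.close_job())"
```

```text
the job is handed in; nothing more can be done
None
```

The job is handed in at about 33 s. The pin lies in both slots of its stand and the three round cutters stand nested in the tray. The hand-in reports no verdict, so this rests on my own last checks.

- **Pin:** in the scene camera, the handle tops are at 53 mm and the barrel top at 63.5 mm, about 0.5 mm above the seated values. It is within about 1 mm along the stand. I have no clean measurement of how far off it is sideways. The wood-coloured points I used for that also picked up the shaker and bottle, so I rely on the pin being at full depth and looking right in the picture.
- **Cutters:** all the rims are at about 48–50 mm, as expected for cutters flat on the tray floor. The scene camera puts the centres within about 2 mm of each other. The top camera had the arm in the way and showed up to 3 mm, which is still well inside 10.5 mm.
- **Flower cutter and egg ring:** both are within about 2 mm of where they started, by the scene camera. The top camera put the egg ring 8 mm off, but the arm was partly covering it.
- **Release:** each item was lowered until it touched and then let go. The hand ended clear of everything, reading about zero force.

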